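# Load the leaf drill jig

## Robot

A 6-joint arm with a two-finger parallel gripper is mounted at the origin on a cart in front of the work surface, level with it; the furniture and walls round the work are solid. World frame = base frame: x ahead of the robot, y to its left, z up, the work surface at z = 0. Lengths are in m, angles in rad, forces in N, time in s.
With the tool pointing down it reaches from about 0.375 to 0.825 m from the base axis. Payload 5.5 kg.
Tool frame: the origin (TCP) lies at the very end of the fingers, on their centre line; the grasp point (between the pads) lies 19 mm behind it; z points along the fingers, y is the line along which they close (so a half turn about z gives the same grasp; the last joint's range is limited). The gripper opens to 85 mm and grips with 20 to 120 N. Pads are 22 mm wide; open, the fingers measure 114 mm over their backs; the gripper's body (76 mm by 85 mm) begins 54 mm behind the grasp point. The pads swing forward as they close: fully open they stand 13 mm farther back than shut.
Start: joints at [1.246, 0.314, -0.047, 1.21, 0, 1.571], TCP at [0.191, 0.569, 0.193] pointing down, gripper open.
Joint ranges: [-2.67, 2.67], [-0.69, 1.73], [-1.03, 1.25], [-2.08, 2.16], [-1.42, 1.45], [-3.14, 3.14]. Speed limits (rad/s): [2.39, 2.39, 3.01, 3.14, 3.14, 3.14].

## Interface

Orientations are given as a unit quaternion [x, y, z, w].
In Python, from bench import bot gives the robot as it stands.
- The arm moves only by the shell command python3 -m handwheel 'ROWS' [FORCE]. ROWS is JSON, a list of rows, each a list of 7 numbers: the shift along the tool's x, y, z in m, then the turn, a rotation vector about the tool's x, y, z in rad, then the finger opening in m, from 0 to 0.0854. A call has 1 to 12 rows; each row shifts and turns the commanded pose from where the row before left it, along the tool's axes as they then stand; what a row does not reach is not made up. A row lasts 1/8 s, in which the tool goes at most 62.5 mm and 10.7 degrees, less where a joint would pass 70% of its speed; a pose out of reach is approached as far as the arm can. A call is refused whole if a number of a shift passes 0.0625 or a number of a turn 0.188, either way. A call with a gripper value outside its range is refused whole. The fingers move at their own pace and stop on an object; FORCE is the grip in N (left out, the last holds). Time passes only in rows, so rows that do not move let the fingers close. It gives the time, the measured TCP pose, the force, the opening and the grip force at its end, in the units of the state.
- bot.sense(): the state, without advancing time (a new reading comes with each control period).
- bot.capture(name): name is "scene" or "top"; returns a dict with "pixels" (480x640x3 uint8, red, green, blue), "intrinsics" (3x3 intrinsics, pixels), "R" (3x3) and "t" (3): a world point X has camera coordinates R X + t. Camera axes: x right, y down, z forward; pixel columns grow to the right and rows downward; lengths in m; the calibration is good to about 2 mm. A picture is of the moment at which its call begins. There is no depth.
- bot.job_done(): hands the job in; it is judged then, once.
The state is a dict: "time": time; "q": joint angles; "joint_vel": joint speeds; "joint_efforts": joint torques, N m; "tcp_pos": TCP position; "ee_rot": TCP orientation; "force": force on the tool from outside, world axes, zero at the start; "moment": the same for the moment, N m; "finger_gap": opening from 0.0 (shut) to 1.0 (fully open); "grip_force": force on a finger pad.
Only numpy, scipy, OpenCV 4.12 (cv2) and the standard library are available. Lean on these libraries where they do the work, as an engineer would, in place of code of your own. Each camera call takes 0.05 s, during which the arm holds its last target. There are 200 camera calls.

## Task

Load the drill jig by pushing only: push the metal round that lies at the low end of the sloped gutter up the gutter, over the sprung catch in its floor and fully home against the stop, and let go so that the catch keeps it from rolling back. Then push the open hinged leaf over so that it folds down and lies on the round. Nothing is to be gripped or lifted, the round stays in the gutter, and the other things on the bench are left where they stand.

Things in the scene. Friction and masses are not known exactly. Their poses are not given: they have to be found in the camera images.
- jig: A small drill jig of grey, aluminium and steel parts on a dark base plate (250 x 100 mm, 10 mm thick), fixed on the bench. It carries a sloped gutter, a stop block with two lugs at the gutter's high end and a hinged leaf. Origin on the bench under the gutter; x points along the gutter to its high end, roughly to the right as the robot sees it; z is up.
- gutter: Gutter frame, tilted: x up the slope (10 degrees), y across to the left, z square to the floor; origin mid-floor, 45 mm above the bench. In it: floor z = 0, 64 mm wide; side walls 14 mm high, 4 mm thick; front lip 8 mm high, inner face at x = -83 mm; stop face at x = 85, 38 mm high; leaf pin along y at x = 100, z = 54, between lugs 67 mm high, y to 32 mm each side.
- round: The round to load: a smooth turned aluminium cylinder, 50 mm diameter, 60 mm long, about 0.3 kg, lying across the gutter against its front lip (x = -65, z = 25 mm of the gutter frame). Origin at its centre; y is the cylinder's axis, x and z turn as it rolls. A push of 1 to 5 N rolls or slides it up; left alone below the catch it rolls back.
- nest (a point): The point where the centre of the round lies when it is fully home against the stop (x = 60, y = 0, z = 25 mm of the gutter's frame). Axes as the gutter.
- catch (a joint): Sprung steel tongue in the gutter's floor, rad, 15 mm wide, hinged at x = 10 mm of the gutter frame, its free upper end at x = 40. 0 = fully up, 11 mm above the floor; 0.37 = flush. The round presses it down as it is pushed over (1 to 2 N); it springs up behind the round to about 0.1 and holds it against the stop.
- leaf (a joint): Hinged leaf, rad: flat steel plate 42 mm wide, 8 mm thick, reaching 83 mm from its pin, round end; a 19 mm drill bush stands 5 mm out of its back, 40 mm from the pin. 0 = parked open, leaning away from the round, 20 degrees past upright; grows as it folds to the low end. Tips with under 1 N; past 0.35 it falls on slowly by itself. 2.09 = flat on the round in the nest; 2.21 = down with no round.
- leaf_tip (a point): Middle of the leaf's free rounded end, 83 mm from the pin, half-way through its thickness; moves with the leaf: x points along the plate to the pin, z square out of its back. Parked, it is the highest point of the jig, about 195 mm above the bench.
- spare_round: A second round of the same size standing on its end beside the jig, not to be used. Origin at the centre of its underside.
- gauge_block: Steel block 25 x 51 x 45 mm standing beside the jig; bystander. Origin under its centre.
- printed_knob: Printed star knob 44 mm wide, 28 mm high; bystander. Origin under its centre.
- tape_2: Small black roll of tape, 62 mm, 19 mm high, lying flat; bystander. Origin under its centre.
- solder_spool: Spool of solder wire standing on its flange, 56 mm, 46 mm high; bystander. Origin under its centre.
- battery_1: AA cell lying on the bench, 14 x 50 mm; bystander. Origin under its centre.
Things that resemble listed ones, but are neither listed nor needed, are in the scene too. Leave any pink look-alike of the round alone.

How it is judged:
By the outcome, as a careful person would: the job done as asked, in the order asked, and still so for the second after the job is handed in, with the robot touching nothing.
It also fails if it takes over 48 s, if anything falls off the work surface, if the arm or the gripper's body presses on something with over 40 N, if the wrist force passes 120 N, or if a joint passes its speed limit or range.

## Working session

There is one attempt and no reset: what is moved stays moved. The work goes in short steps, Python scripts to look and compute and a shell command to move; the robot and the scene stay as the last step left them, time stands still between calls to the robot, and variables do not carry over. Pictures are saved under pics/ and viewed, at most 10 in all, crops included, and the job is handed in when it is done.

```bash
mkdir -p pics; python3 - <<'E'
from bench import bot
import cv2,numpy as np
for n in("scene","top"):
    c=bot.capture(n); cv2.imwrite(f"pics/{n}0.png",c["pixels"][:,:,::-1]); np.savez(n+"0.npz",**c)
    print(n,c["intrinsics"].tolist(),np.round(c["R"],3).tolist(),(-c["R"].T@c["t"]).round(3))
s=bot.sense();print({k:np.round(v,3).tolist() for k,v in s.items()})
E
```

```text
scene [[533.1628764451046, 0.0, 325.1803954773467], [0.0, 533.1628764451046, 243.31075896011174], [0.0, 0.0, 1.0]] [[0.547, -0.837, -0.009], [-0.623, -0.4, -0.673], [0.559, 0.374, -0.74]] [-0.158 -0.552  1.14 ]
top [[563.0702942716655, 0.0, 324.8394980195181], [0.0, 563.0702942716655, 248.2084227245835], [0.0, 0.0, 1.0]] [[-0.024, -0.999, -0.025], [-0.986, 0.028, -0.165], [0.166, 0.021, -0.986]] [ 0.362 -0.054  1.475]
{'time': 0.1, 'q': [1.246, 0.314, -0.048, 1.21, 0.0, 1.571], 'joint_vel': [-0.0, 0.001, 0.002, -0.0, 0.002, -0.0], 'joint_efforts': [0.0, -54.077, 34.054, 0.011, -0.0, -0.0], 'tcp_pos': [0.191, 0.568, 0.192], 'ee_rot': [0.162, 0.987, -0.001, -0.0], 'force': [-0.303, -0.662, -0.002], 'moment': [0.017, 0.019, -0.051], 'grip_force': 0.0, 'finger_gap': 1.0}
```

View pics/scene0.png

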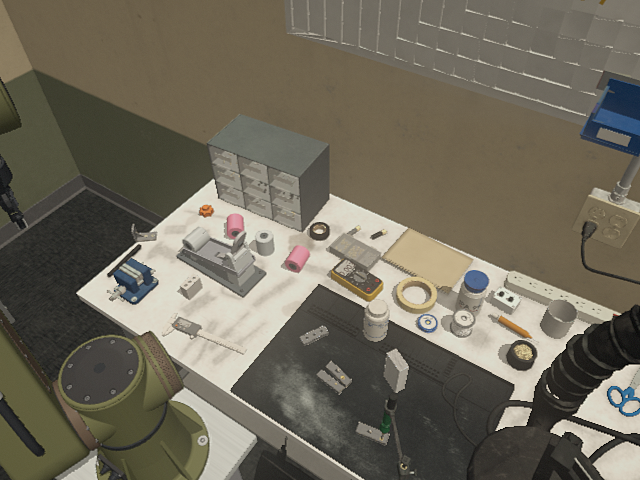

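View pics/top0.png

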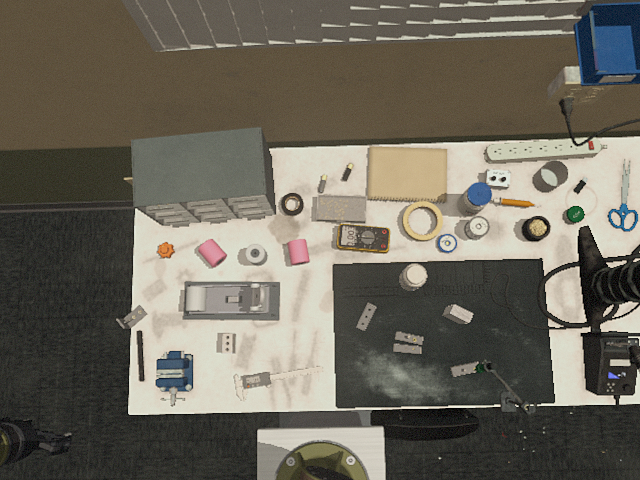

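The jig is at top (230,300) and scene (220,260). The round lies in the gutter at top (197,300) and scene (196,238). Look-alikes are the pink rounds at top (211,252) and (298,251), and the spare standing on end at top (256,254). I choose the grey one in the gutter and check it in a close crop.

```bash
python3 - <<'E'
import cv2,numpy as np
a=cv2.imread("pics/top0.png")[270:330,170:290]; b=cv2.imread("pics/scene0.png")[215:300,170:270]
a=cv2.resize(a,(780,390),interpolation=cv2.INTER_CUBIC)
cv2.imwrite("pics/c1.png",a); cv2.imwrite("pics/c2.png",cv2.resize(b,(700,595),interpolation=cv2.INTER_CUBIC))
E
```

```text
(no output)
```

View pics/c1.png

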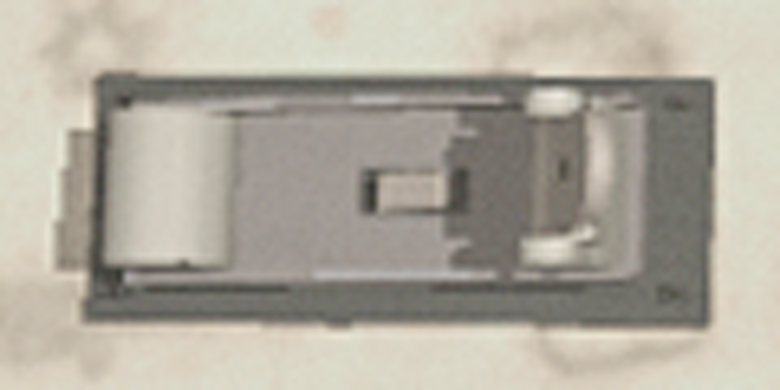

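View pics/c2.png

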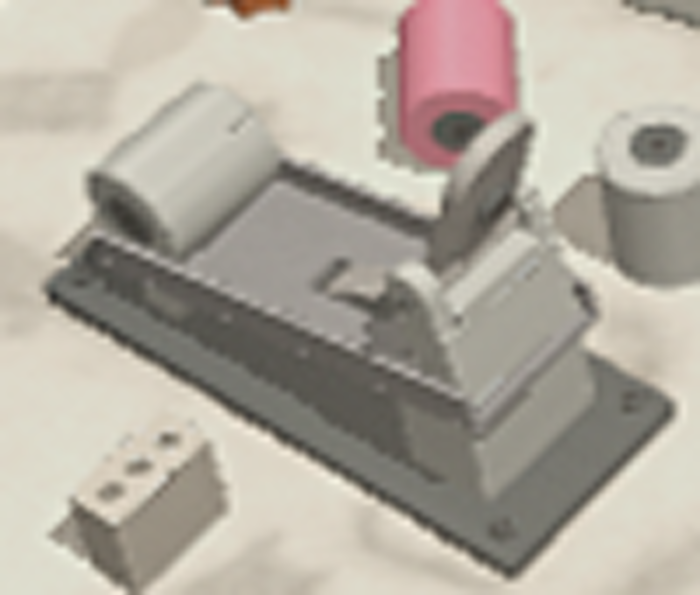

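The close crops confirm it: grey round at the low (left) end, crop 1 (169,187), with the leaf parked beyond the lugs at crop 1 (560,170). Base plate corners in crop 1 are (97,75), (712,80), (708,325) and (85,320); in crop 2 they are (48,290), (512,575) and (672,408).

```bash
cat > h.py <<'E'
import numpy as np
C={n:dict(np.load(n+"0.npz")) for n in("scene","top")}
def ray(n,p):
    c=C[n]; d=c["R"].T@np.linalg.inv(c["intrinsics"])@[p[0],p[1],1]; return -c["R"].T@c["t"],d
def plane(n,p,z):
    o,d=ray(n,p); return o+d*(z-o[2])/d[2]
def tri(p,q):
    A=[];b=[]
    for n,x in(("top",p),("scene",q)):
        o,d=ray(n,x); d=d/np.linalg.norm(d); P=np.eye(3)-np.outer(d,d); A.append(P); b.append(P@o)
    return np.linalg.lstsq(np.vstack(A),np.hstack(b),rcond=None)[0]
def T(x,y): return (170+x/6.5,270+y/6.5)
def S(x,y): return (170+x/7,215+y/7)
E
python3 - <<'E'
from h import *
import numpy as np
np.set_printoptions(precision=4,suppress=True)
t=[plane("top",T(*p),.01) for p in((97,75),(712,80),(708,325),(85,320))]
s=[plane("scene",S(*p),.01) for p in((48,290),(512,575),(672,408))]
print("top",np.array(t));print("scene",np.array(s))
print("centers",np.mean(t,0),(s[0]+s[2])/2)
ax=(t[1]+t[2]-t[0]-t[3]);print("yaw",np.arctan2(ax[1],ax[0]),"scene",np.arctan2(*(s[1]-s[0])[1::-1]))
print("round ctr",plane("top",T(169,187),.0583))
print("leaf tip top", tri(T(597,170),S(515,120)))
print("lugs top view",plane("top",T(555,100),.14),plane("top",T(555,250),.14))
# bystanders
for n,p,z in(("spare",(256,254),.06),("gauge",(227,343),.045),("knob",(166,250),.028),("pink1",(211,252),.03),("pink2",(298,251),.03)):print(n,plane("top",p,z))
E
```

```text
top [[0.5297 0.3467 0.01  ]
 [0.5211 0.0974 0.01  ]
 [0.4232 0.1    0.01  ]
 [0.4313 0.3498 0.01  ]]
scene [[0.4287 0.3428 0.01  ]
 [0.4192 0.0959 0.01  ]
 [0.516  0.0945 0.01  ]]
centers [0.4763 0.2235 0.01  ] [0.4724 0.2186 0.01  ]
yaw -1.604385306903143 scene -1.60924704457098
round ctr [0.4796 0.3045 0.0583]
leaf tip top [0.4734 0.115  0.1985]
lugs top view [0.5011 0.1418 0.14  ] [0.4462 0.1419 0.14  ]
spare [0.5898 0.1517 0.06  ]
gauge [0.3675 0.2278 0.045 ]
knob [0.6121 0.3932 0.028 ]
pink1 [0.6032 0.274  0.03  ]
pink2 [0.5995 0.0463 0.03  ]
```

```bash
python3 -m handwheel '[[0,0,0,0,0,0.183,0.02],[0,0,0,0,0,0.183,0.02],[0,0,0,0,0,0.183,0.02],[0,0,0,0,0,0.183,0.02],[0,0,0,0,0,0.183,0.02],[0,0,0,0,0,0.183,0.02],[0,0,0,0,0,0.183,0.02],[0,0,0,0,0,0,0.02]]' 20; cat > st.py <<'E'
from bench import bot
import numpy as np
from scipy.spatial.transform import Rotation as R
s=bot.sense(); M=R.from_quat(s["ee_rot"]).as_matrix(); np.set_printoptions(precision=4,suppress=True)
O=np.array([.475,.234,0]); ex=np.array([-.035,-.9994,0]); ey=np.array([.9994,-.035,0])
p=s["tcp_pos"]; print("t",s["time"],"tcp",np.array(p),"jig",[(p-O)@ex,(p-O)@ey,p[2]],"gap",s["finger_gap"],"F",np.array(s["force"])); print(M)
E
python3 st.py
```

```text
time: 1.1
tcp_pos: [0.1914, 0.5683, 0.1926]
ee_rot: [0.719, 0.695, -0.0, 0.0]
force: [-0.4, 0.4, 0.0]
finger_gap: 0.234
grip_force: 0.0
t 1.1 tcp [0.1914 0.5683 0.1926] jig [np.float64(-0.32422015800531984), np.float64(-0.2951484379513634), np.float64(0.1925756827894821)] gap 0.23404661693999268 F [-0.4011  0.3616  0.0106]
[[ 0.033   0.9995 -0.0003]
 [ 0.9995 -0.033  -0.0008]
 [-0.0008 -0.0002 -1.    ]]
```

```bash
python3 -m handwheel '[[-0.024,0.037,0,0,0,0,0.02],[-0.024,0.037,0,0,0,0,0.02],[-0.024,0.037,0,0,0,0,0.02],[-0.024,0.037,0,0,0,0,0.02],[-0.024,0.037,0,0,0,0,0.02],[-0.024,0.037,0,0,0,0,0.02],[-0.024,0.037,0,0,0,0,0.02],[-0.024,0.036,0,0,0,0,0.02],[0,0,0.035,0,0,0,0.02],[0,0,0.035,0,0,0,0.02],[0,0,0,0,0,0,0.02]]'; python3 st.py; python3 - <<'E'
from bench import bot
import cv2,numpy as np
a=bot.capture("top")["pixels"][200:380,100:320,::-1];b=bot.capture("scene")["pixels"][150:330,110:330,::-1]
cv2.imwrite("pics/p1.png",cv2.resize(np.vstack([a,b]),None,fx=1.6,fy=1.6,interpolation=cv2.INTER_CUBIC))
E
```

```text
time: 2.48
tcp_pos: [0.4775, 0.3646, 0.1201]
ee_rot: [0.719, 0.696, -0.003, -0.0]
force: [-0.5, 0.0, -0.1]
finger_gap: 0.232
grip_force: 0.0
t 2.475 tcp [0.4775 0.3646 0.1201] jig [np.float64(-0.1305766760787219), np.float64(-0.0021094179925933982), np.float64(0.12009840421439397)] gap 0.23223588828593406 F [-0.4825  0.0424 -0.1108]
[[ 0.0325  0.9995 -0.0049]
 [ 0.9995 -0.0325 -0.0037]
 [-0.0039 -0.0048 -1.    ]]
```

View pics/p1.png

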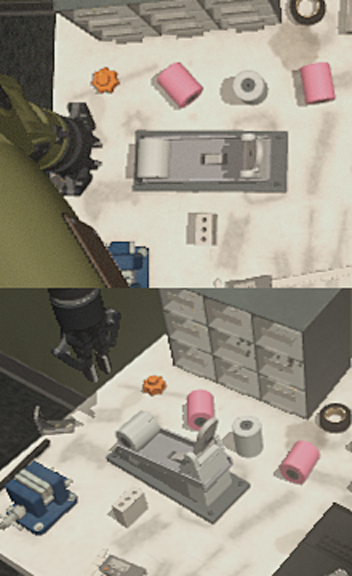

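The picture shows the gripper (top inset (85,155)) low-side of the jig, in line with the gutter, with nothing disturbed. Now I go down and approach.

```bash
python3 -m handwheel '[[0,0.002,0.037,0,0,0,0.02],[0,0,0.037,0,0,0,0.02],[-0.01,0,0,0,0,0,0.02],[-0.01,0,0,0,0,0,0.02],[-0.01,0,-0.002,0,0,0,0.02],[-0.01,0,-0.002,0,0,0,0.02]]'; python3 st.py;python3 -m handwheel '[[-0.01,0,-0.002,0,0,0,0.02],[-0.01,0,-0.002,0,0,0,0.02],[-0.01,0,-0.002,0,0,0,0.02]]'; python3 st.py
```

```text
time: 3.32
tcp_pos: [0.4811, 0.3261, 0.0547]
ee_rot: [0.719, 0.695, 0.001, 0.0]
force: [-0.3, -0.7, -0.7]
finger_gap: 0.235
grip_force: 0.0
t 3.325 tcp [0.4811 0.3261 0.0547] jig [np.float64(-0.09225079256357774), np.float64(0.002859125146435298), np.float64(0.0546757945759767)] gap 0.23520818813419844 F [-0.2565 -0.7148 -0.725 ]
[[ 0.0352  0.9994  0.002 ]
 [ 0.9994 -0.0352  0.0013]
 [ 0.0013  0.0019 -1.    ]]
time: 3.7
tcp_pos: [0.4791, 0.2957, 0.0592]
ee_rot: [0.719, 0.695, -0.0, 0.0]
force: [-0.5, -0.6, 0.1]
finger_gap: 0.23
grip_force: 0.0
t 3.7 tcp [0.4791 0.2957 0.0592] jig [np.float64(-0.061775062644443574), np.float64(0.0018939677827129742), np.float64(0.0591590176654067)] gap 0.23013130428461595 F [-0.5222 -0.648   0.0681]
[[ 0.035   0.9994 -0.    ]
 [ 0.9994 -0.035  -0.    ]
 [-0.     -0.     -1.    ]]
```

```bash
python3 - <<'E'
from bench import bot
import cv2,numpy as np
a=bot.capture("top")["pixels"][240:350,130:300,::-1];b=bot.capture("scene")["pixels"][190:300,150:320,::-1]
cv2.imwrite("pics/p2.png",cv2.resize(np.vstack([a,b]),None,fx=2.6,fy=2.6,interpolation=cv2.INTER_CUBIC))
E
```

```text
(no output)
```

View pics/p2.png

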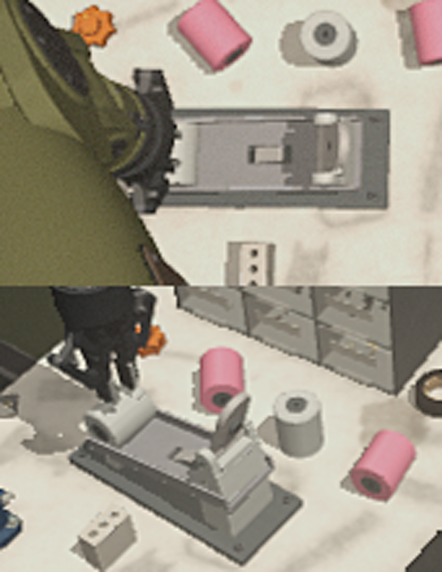

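```bash
python3 - <<'E'
from h import *
from bench import bot
import cv2
a=bot.capture("top");b=bot.capture("scene")
for n,c in(("top",a),("scene",b)):
    for X in((.4791,.2957,.059),(.4791,.2957,.075),(.4774,.3024,.0583)):
        v=c["intrinsics"]@(c["R"]@np.array(X)+c["t"]); print(n,v[:2]/v[2])
g0=C["top"]["pixels"].mean(2);g1=a["pixels"].mean(2)
print(g0[292:308,190:232:2].mean(0).round());print(g1[292:308,190:232:2].mean(0).round())
A=C["scene"]["pixels"][190:290,150:270,::-1];B=b["pixels"][190:290,150:270,::-1]
cv2.imwrite("pics/p3.png",cv2.resize(np.hstack([A,B]),None,fx=3.3,fy=3.3,interpolation=cv2.INTER_CUBIC))
E
```

```text
top [199.39119642 298.86984582]
top [197.8237807 298.3794278]
top [196.81347889 299.63213245]
scene [198.33520846 240.19305868]
scene [197.25315635 236.24201234]
scene [196.15389451 239.78227037]
[185. 197. 202. 203. 200. 191. 180. 163. 145. 155. 154. 154. 154. 153.
 154. 154. 154. 155. 124. 150. 155.]
[ 61.  55.  63.  92. 169. 190. 179. 162. 144. 153. 152. 153. 153. 154.
 153. 153. 154. 155. 123. 150. 155.]
```

View pics/p3.png

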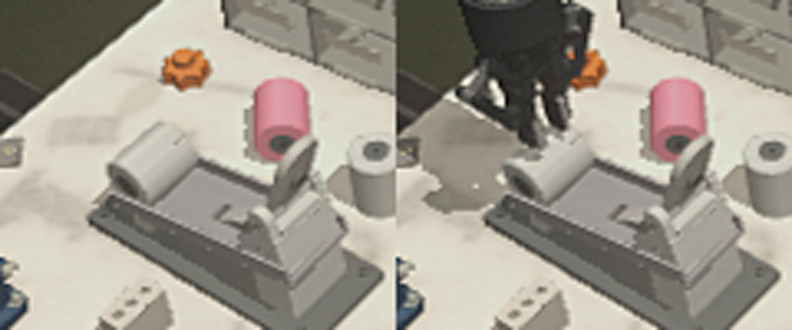

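```bash
python3 - <<'E'
from h import *
def pr(n,X):
    c=C[n]; v=c["intrinsics"]@(c["R"]@np.array(X)+c["t"]); return (v[:2]/v[2]).round(1)
for dx in(-.018,0,.018):
  for dz in (0,.015,.03): print(dx,dz,"p1 scene crop",(pr("scene",(.4775+dx,.3646,.1201+dz))-[110,150])*1.6+[0,288],"p3 crop",(pr("scene",(.4791+dx,.2957,.0592+dz))-[150,190])*3.3+[396,0])
E
```

```text
-0.018 0 p1 scene crop [ 96.32 398.88] p3 crop [540.87 178.86]
-0.018 0.015 p1 scene crop [ 94.24 392.48] p3 crop [537.24 166.65]
-0.018 0.03 p1 scene crop [ 92.32 386.08] p3 crop [533.61 154.44]
0 0 p1 scene crop [103.84 392.48] p3 crop [555.39 165.33]
0 0.015 p1 scene crop [101.92 386.24] p3 crop [552.09 153.12]
0 0.03 p1 scene crop [ 99.84 379.84] p3 crop [548.79 140.91]
0.018 0 p1 scene crop [111.2  386.24] p3 crop [569.91 152.13]
0.018 0.015 p1 scene crop [109.28 380.  ] p3 crop [566.61 139.92]
0.018 0.03 p1 scene crop [107.52 373.6 ] p3 crop [563.64 127.71]
```

The round has not moved. The fingertips (p3 (540,148) and (572,135)) are about 20 mm above the TCP projection, so they are just over the round's top; when partly open they sit farther back. I'll back off, shut the fingers so the tips are at the TCP, and look again.

```bash
python3 -m handwheel '[[0.025,0,-0.01,0,0,0,0.02],[0.035,0,0,0,0,0,0],[0,0,0,0,0,0,0],[0,0,0,0,0,0,0],[0,0,0,0,0,0,0]]' 30; python3 st.py; python3 - <<'E'
from h import *
from bench import bot
import cv2
s=bot.sense();c=bot.capture("scene");B=c["pixels"][190:290,130:270,::-1].copy()
B=cv2.resize(B,None,fx=5,fy=5,interpolation=cv2.INTER_CUBIC)
v=c["intrinsics"]@(c["R"]@np.array(s["tcp_pos"])+c["t"]);v=((v[:2]/v[2]-[130,190])*5).astype(int);print(v)
cv2.circle(B,tuple(map(int,v)),4,(0,0,255),-1)
cv2.imwrite("pics/p4.png",B)
E
```

```text
time: 4.53
tcp_pos: [0.4809, 0.3555, 0.0687]
ee_rot: [0.72, 0.694, -0.0, 0.0]
force: [-0.4, 0.3, -0.8]
finger_gap: 0.002
grip_force: 0.0
t 4.525 tcp [0.4809 0.3555 0.0687] jig [np.float64(-0.12161721127746387), np.float64(0.0016458871211504635), np.float64(0.06868957753948593)] gap 0.0020879209422890155 F [-0.3916  0.2755 -0.8481]
[[ 0.0355  0.9994 -0.0007]
 [ 0.9994 -0.0355 -0.0007]
 [-0.0007 -0.0006 -1.    ]]
[260 194]
```

View pics/p4.png

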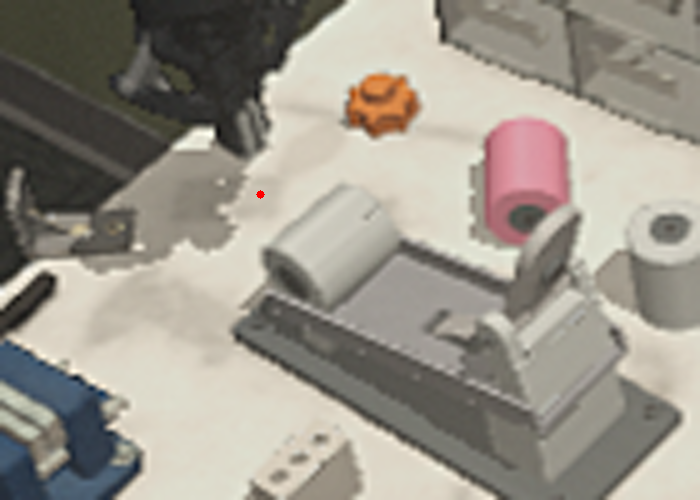

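The picture shows the shut fingertips at (250,152), but the reported TCP projects to (260,194). So the real tips are about 30 mm higher than reported. I'll go down while still clear of the plate and measure the tip in the image numerically.

```bash
python3 -m handwheel '[[0.005,0,0.015,0,0,0,0],[0,0,0.015,0,0,0,0],[0,0,0,0,0,0,0]]'; cat > tip.py <<'E'
from h import *
from bench import bot
import cv2
s=bot.sense();p=np.array(s["tcp_pos"]);print("F",np.array(s["force"]).round(1),"tcp",p.round(4))
for n in("scene","top"):
    c=bot.capture(n);g=c["pixels"].astype(int).max(2)
    pr=lambda X:(lambda v:v[:2]/v[2])(c["intrinsics"]@(c["R"]@X+c["t"]))
    d=(g<80)&(np.abs(c["pixels"].astype(int)-C[n]["pixels"]).max(2)>25)
    u,v=pr(p).round(1); print(n,"tcp px",u,v,"dz30 px",pr(p+[0,0,.03]).round(1))
    for r in range(int(v)-14,int(v)+8,2 if n=="scene" else 2):
        k=np.where(d[r,int(u)-25:int(u)+25])[0]+int(u)-25
        print(r,k.min() if len(k) else None,k.max() if len(k) else None,len(k))
E
python3 tip.py; python3 st.py
```

```text
time: 4.95
tcp_pos: [0.4798, 0.3601, 0.0367]
ee_rot: [0.719, 0.695, -0.002, -0.0]
force: [-0.1, -0.9, 0.2]
finger_gap: -0.002
grip_force: 0.0
F [-0.1 -0.9  0.2] tcp [0.4798 0.3601 0.0367]
scene tcp px 183.0 236.3 dz30 px [180.8 229. ]
222 169 181 10
224 174 178 5
226 175 182 5
228 178 179 2
230 None None 0
232 None None 0
234 None None 0
236 None None 0
238 None None 0
240 None None 0
242 None None 0
top tcp px 176.6 299.9 dz30 px [173.2 299. ]
285 151 171 20
287 152 170 19
289 151 170 20
291 151 170 18
293 151 173 18
295 153 170 15
297 151 174 21
299 151 171 18
301 153 172 20
303 151 168 18
305 151 169 19
t 5.05 tcp [0.481  0.361  0.0384] jig [np.float64(-0.1271224329389742), np.float64(0.0015159117871169424), np.float64(0.03838077549661642)] gap -0.0010702449075098998 F [ 0.4582 -0.1098 -1.4333]
[[ 0.0351  0.9994 -0.001 ]
 [ 0.9994 -0.0351 -0.0008]
 [-0.0008 -0.001  -1.    ]]
```

```bash
python3 -m handwheel '[[0,-0.001,0.011,0,0,0,0],[0,0,0.011,0,0,0,0],[0,0,0,0,0,0,0]]'; python3 tip.py|head -15;  python3 -m handwheel '[[-0.007,0,0,0,0,0,0],[-0.007,0,0,0,0,0,0],[0,0,0,0,0,0,0]]'
```

```text
time: 5.42
tcp_pos: [0.4794, 0.3607, 0.0157]
ee_rot: [0.719, 0.695, -0.001, -0.0]
force: [-0.5, -0.9, 0.3]
finger_gap: 0.002
grip_force: 0.0
F [-0.5 -0.9  0.3] tcp [0.4794 0.3607 0.0157]
scene tcp px 184.3 241.3 dz30 px [182.1 234.2]
227 168 185 13
229 176 179 4
231 176 180 5
233 178 180 3
235 None None 0
237 None None 0
239 None None 0
241 None None 0
243 None None 0
245 None None 0
247 None None 0
top tcp px 178.6 300.7 dz30 px [175.3 299.8]
286 153 173 19
time: 5.9
tcp_pos: [0.4799, 0.3466, 0.0172]
ee_rot: [0.72, 0.694, -0.0, 0.0]
force: [-0.9, 0.0, 0.0]
finger_gap: -0.003
grip_force: 0.0
```

```bash
cat > rd.py <<'E'
from bench import bot
import numpy as np
s=bot.sense();a=bot.capture("top")["pixels"].mean(2)[292:308,180:240].mean(0)
k=np.where(a>170)[0]+180;O=np.array([.475,.234]);p=np.array(s["tcp_pos"])
print("jig x",((p[:2]-O)@[-.035,-.9994]).round(4),"y",((p[:2]-O)@[.9994,-.035]).round(4),"z",p[2].round(4),"F",np.array(s["force"]).round(1),"bright cols",k.min() if len(k) else None,k.max() if len(k) else None)
E
python3 -m handwheel '[[-0.007,0,0,0,0,0,0],[-0.007,0,-0.001,0,0,0,0],[-0.007,0,-0.001,0,0,0,0]]' >/dev/null; python3 rd.py;  python3 -m handwheel '[[-0.006,0,-0.001,0,0,0,0],[-0.006,0,-0.001,0,0,0,0]]'>/dev/null; python3 rd.py
```

```text
jig x -0.0926 y 0.0012 z 0.0194 F [0.  1.2 1.8] bright cols 194 208
jig x -0.0804 y 0.001 z 0.0212 F [-0.5  2.7  1.9] bright cols 199 213
```

The z offset is confirmed: the round is now moving (right bright column 204 to 213) at about 3 N.

```bash
python3 -m handwheel '[[-0.008,0,-0.0014,0,0,0,0],[-0.008,0,-0.0014,0,0,0,0],[-0.008,0,-0.0014,0,0,0,0],[-0.008,0,-0.0014,0,0,0,0],[-0.008,0,-0.0014,0,0,0,0]]' >/dev/null; python3 rd.py;  python3 -m handwheel '[[-0.008,0,-0.0014,0,0,0,0],[-0.008,0,-0.0014,0,0,0,0],[-0.008,0,-0.0014,0,0,0,0],[-0.008,0,-0.0014,0,0,0,0],[-0.008,0,-0.0014,0,0,0,0]]'>/dev/null; python3 rd.py; python3 -m handwheel '[[-0.006,0,-0.001,0,0,0,0],[-0.005,0,-0.001,0,0,0,0]]'>/dev/null; python3 rd.py
```

```text
jig x -0.0399 y 0.0009 z 0.0281 F [-0.7  1.6  1.2] bright cols 214 228
jig x 0.0003 y 0.0008 z 0.035 F [0.3 1.8 0.8] bright cols 229 239
jig x 0.0111 y 0.0008 z 0.0369 F [0.3 1.6 0.4] bright cols 234 239
```

Not at the stop yet. I'll take small steps and watch the force.

```bash
for i in 1; do python3 -m handwheel '[[-0.003,0,-0.0005,0,0,0,0],[-0.003,0,-0.0005,0,0,0,0]]'>/dev/null; python3 rd.py; python3 -m handwheel '[[-0.002,0,0,0,0,0,0],[-0.001,0,0,0,0,0,0]]'>/dev/null; python3 rd.py;python3 -m handwheel '[[-0.002,0,0,0,0,0,0],[-0.001,0,0,0,0,0,0]]'>/dev/null; python3 rd.py; done
```

```text
jig x 0.0167 y 0.0008 z 0.0379 F [ 0.2  0.8 -0.8] bright cols 236 239
jig x 0.0172 y 0.0009 z 0.0382 F [-0.4  8.5 -2.5] bright cols 236 239
jig x 0.0171 y 0.0009 z 0.0385 F [-1.6 17.5 -2.5] bright cols 236 239
```

It is hard on the stop at 17 N, at TCP jig x of 17 mm against 18.7 expected. I back off down the slope, raise, and check that it holds.

```bash
python3 -m handwheel '[[0.006,0,0,0,0,0,0],[0.02,0,0.001,0,0,0,0],[0.04,0,-0.01,0,0,0,0],[0.05,0,-0.05,0,0,0,0],[0.05,0,-0.05,0,0,0,0],[0,0,-0.05,0,0,0,0],[0,0,0,0,0,0,0],[0,0,0,0,0,0,0]]'; python3 - <<'E'
from bench import bot
import cv2,numpy as np
a=bot.capture("top")["pixels"][260:345,170:300,::-1];b=bot.capture("scene")["pixels"][210:295,160:290,::-1]
cv2.imwrite("pics/p5.png",cv2.resize(np.vstack([a,b]),None,fx=3.5,fy=3.5,interpolation=cv2.INTER_CUBIC))
E
```

```text
time: 10.18
tcp_pos: [0.4802, 0.366, 0.1848]
ee_rot: [0.719, 0.695, -0.0, 0.0]
force: [0.3, -0.1, 0.6]
finger_gap: -0.002
grip_force: 0.0
```

View pics/p5.png

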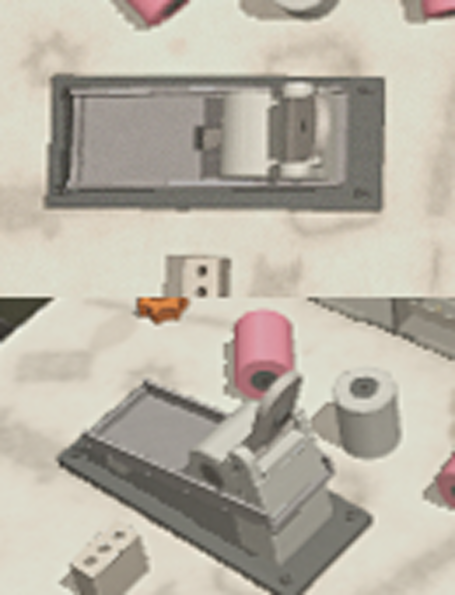

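The round is home against the stop, with the catch up behind it (top inset (207,138)), and the leaf is still open. Next I go over the leaf and come down on its far side.

```bash
python3 -m handwheel '[[-0.02,0,-0.03,0,0,0,0],[-0.034,0,-0.02,0,0,0,0],[-0.034,0,0,0,0,0,0],[-0.034,0,0,0,0,0,0],[-0.034,0,0,0,0,0,0],[-0.034,0,0,0,0,0,0],[-0.034,0,0,0,0,0,0],[-0.034,0,0,0,0,0,0],[-0.034,0,0,0,0,0,0],[0,0,0,0,0,0,0]]'; python3 rd.py
```

```text
time: 11.52
tcp_pos: [0.4693, 0.0719, 0.2342]
ee_rot: [0.721, 0.693, -0.001, -0.001]
force: [-0.7, 0.8, 0.8]
finger_gap: -0.0
grip_force: 0.0
jig x 0.1622 y -0.0 z 0.2342 F [-0.7  0.8  0.8] bright cols None None
```

```bash
python3 -m handwheel '[[0,0,0.045,0,0,0,0],[0,0,0.042,0,0,0,0],[0,0,0,0,0,0,0],[0.012,0,0,0,0,0,0],[0.012,0,0,0,0,0,0],[0.007,0,0,0,0,0,0],[0.006,0,0,0,0,0,0],[0.006,0,0,0,0,0,0]]'; python3 rd.py; python3 -m handwheel '[[0.006,0,0,0,0,0,0],[0.006,0,0,0,0,0,0],[0.006,0,0,0,0,0,0]]'; python3 rd.py; python3 -m handwheel '[[0.006,0,0,0,0,0,0],[0.006,0,0,0,0,0,0],[0.006,0,0,0,0,0,0],[0.004,0,0,0,0,0,0]]'; python3 rd.py
```

```text
time: 12.58
tcp_pos: [0.4719, 0.1173, 0.1486]
ee_rot: [0.719, 0.695, 0.0, 0.0]
force: [-0.0, -0.3, -0.4]
finger_gap: -0.004
grip_force: 0.2
jig x 0.1167 y 0.001 z 0.1486 F [-0.  -0.3 -0.4] bright cols None None
time: 13.0
tcp_pos: [0.4725, 0.1353, 0.1484]
ee_rot: [0.719, 0.695, -0.0, -0.0]
force: [1.3, -0.1, 1.0]
finger_gap: -0.0
grip_force: 0.1
jig x 0.0988 y 0.0009 z 0.1484 F [ 1.3 -0.1  1. ] bright cols None None
time: 13.55
tcp_pos: [0.4733, 0.1574, 0.1484]
ee_rot: [0.719, 0.695, 0.0, -0.0]
force: [0.9, -0.0, -0.8]
finger_gap: -0.002
grip_force: 0.0
jig x 0.0766 y 0.0009 z 0.1484 F [ 0.9 -0.  -0.8] bright cols None None
```

```bash
python3 -m handwheel '[[0,0,0,0,0,0,0],[0,0,-0.04,0,0,0,0],[0,0,-0.04,0,0,0,0],[-0.05,0,-0.01,0,0,0,0],[-0.055,0,0,0,0,0,0],[-0.055,0,0,0,0,0,0],[-0.055,0,0,0,0,0,0],[-0.055,0,0,0,0,0,0],[0,0,0,0,0,0,0],[0,0,0,0,0,0,0],[0,0,0,0,0,0,0],[0,0,0,0,0,0,0]]'; python3 -m handwheel '[[0,0,0,0,0,0,0],[0,0,0,0,0,0,0],[0,0,0,0,0,0,0],[0,0,0,0,0,0,0],[0,0,0,0,0,0,0],[0,0,0,0,0,0,0],[0,0,0,0,0,0,0],[0,0,0,0,0,0,0]]' >/dev/null; python3 - <<'E'
from bench import bot
import cv2,numpy as np
a=bot.capture("top")["pixels"][240:345,130:300,::-1];b=bot.capture("scene")["pixels"][200:305,150:320,::-1]
cv2.imwrite("pics/p6.png",cv2.resize(np.vstack([a,b]),None,fx=2.8,fy=2.8,interpolation=cv2.INTER_CUBIC))
E
```

```text
time: 15.1
tcp_pos: [0.4639, -0.1118, 0.2384]
ee_rot: [0.719, 0.695, 0.0, -0.0]
force: [0.8, -0.5, -0.8]
finger_gap: 0.002
grip_force: 0.0
```

View pics/p6.png

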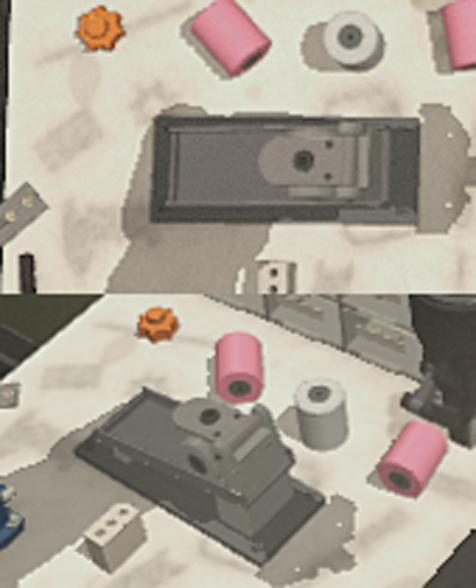

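The leaf has folded over and lies on the round (top inset (300,160), scene inset (210,415)). The round is in the nest and the bystanders are unmoved. I check that nothing is still moving and hand it in.

```bash
cat > d.py <<'E'
from bench import bot
import numpy as np
np.save("a.npy",bot.capture("scene")["pixels"][200:305,150:280])
E
python3 d.py; python3 -m handwheel '[[0,0,0,0,0,0,0],[0,0,0,0,0,0,0],[0,0,0,0,0,0,0],[0,0,0,0,0,0,0],[0,0,0,0,0,0,0],[0,0,0,0,0,0,0],[0,0,0,0,0,0,0],[0,0,0,0,0,0,0]]' >/dev/null; python3 - <<'E'
from bench import bot
import numpy as np
d=np.abs(bot.capture("scene")["pixels"][200:305,150:280].astype(int)-np.load("a.npy")).max(2)
n=(d>40).sum();print(n,d.max(),bot.sense()["time"])
if n<10: print(bot.job_done())
E
```

```text
1 67 17.3
the job is handed in; nothing more can be done
None
```

The job is handed in at 17.3 s: the round was pushed home and is held by the catch, the leaf lies folded down on it, and the other things on the bench look unmoved in the last picture.

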